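# Hold the slack inspection lens upright at the vice

### The job

The inspection lens has a slack spring and its stem flops over: holding the stand by its grip bar only, lift it a little, bring the stem upright near where it stands and steady it for 2 s, then carry it upright to the vice. Hold the lens there for a good 5 s, upright, about 110 mm in front of the middle of the brass part (on the robot's side), level with the part's top, stand squared up to the vice. Then lower the stand gently onto the bench at that spot and let go, leaving all at rest (the stem may sink onto its stop), never touching stem, lens or vice nor disturbing the other things.

Things in the scene. Friction and masses are not known exactly. Their poses are not given: they have to be found in the camera images.
- stand: Lens stand without its stem, about 0.65 kg, flat on the bench at the start. Origin: underside of its plate, below the black grip bar. x points along the plate from grip bar to stem (roughly away from the robot), y across it, z up. Steel counterweight on the plate at x = -66 mm (36 x 80 mm, top at 36 mm); grip bar at x = 0; stem pivot at x = 150 mm.
- plate_mid (a point): Middle of the top of the stand's grey plate: 270 mm along x (from -90 to +180 of the stand's origin), 100 mm along y, 12 mm thick. Axes as the stand's.
- grip (a point): Where the grip bar is best gripped: 60 mm above the stand's underside, straight above its origin. The bar is 44 mm long along the stand's x, 26 mm thick along y (fingers close along y), its top 80 mm above the underside. Axes as the stand's.
- pivot (a point): The stem's pivot on the stand, 150 mm along x, 42 mm above the underside, between two cheeks (x = 137 and 163 mm, 44 mm wide along y, 54 mm tall). Stops at +-0.28 rad. A centring spring of 0.365 N m/rad pulls the stem towards the stand's z: tilting the stand about its x tilts the stem the same way through the spring. Damping 0.008 N m s/rad, no dry friction.
- stem: Loose stem with the lens on top. Origin on the pivot; z runs up the stem; it turns only about x, the stand's x. 0.22 kg +-5 %, centre of mass 0.185 m up, inertia about the pivot 0.00825 kg m2. Gravity (0.40 N m/rad) beats the spring: with the stand held level it falls away with time constant 0.4 to 0.7 s. Stand acceleration to +y throws it to -y. Starts on the +0.28 stop, top to the stand's -y.
- lens (a point): Centre of the round lens, 205 mm up the stem from the pivot (247 mm above the stand's underside when upright): glass in a dark frame, 95 mm across, 12 mm thick, facing along the stand's x. Axes as the stem's.
- vice: Bench vice on a column, all fixed: round foot 100 mm across and 14 mm high, dark jaws 70 mm along x by 130 mm along y, from 180 to 270 mm high; spindle and bar out to 110 mm along +y. Origin under the column at bench height; x points roughly away from the robot.
- work (a point): Middle of the top of the brass part (20 mm along x, 33 mm wide) that stands up from the vice's jaws, 300 mm above the bench. Axes as the vice's. The lens centre belongs at about x = -110 mm, y = 0, z = 0 of this frame, with the stand's x along this x.
- oil: Bystander: white oil bottle, 48 mm across, 120 mm tall; origin under its centre.
- file: Bystander: file with wooden handle lying flat, 280 mm long; origin under its middle.
- tin: Bystander: open aluminium tin 100 x 80 x 35 mm; origin under its centre.

How it is judged:
On the way, in this order (a step that is already met when the one before it is completed fails the run):
1. the stand is lifted at least 20 mm and the stem kept upright, still away from the vice, for 1.5 s (height (world z) of stand above 0.02 m and angle between stem's own z axis and vertical below 0.13 rad and angle between the z axis of stem and the z axis of stand, either way round below 0.15 rad and angle between stand's own z axis and vertical below 0.15 rad and horizontal distance between lens and work above 0.18 m), for 1.5 s.
2. the lens is held upright in front of the part for 4.5 s (height (world z) of stand above 0.015 m and angle between stem's own z axis and vertical below 0.13 rad and angle between the z axis of stem and the z axis of stand, either way round below 0.15 rad and angle between stand's own z axis and vertical below 0.15 rad and x of lens in the frame of work between -0.16 and -0.06 m and y of lens in the frame of work between -0.045 and 0.045 m and z of lens in the frame of work between -0.04 and 0.04 m and angle between the x axis of stand and the x axis of vice, either way round below 0.2 rad), for 4.5 s.
At the end, for the whole second after the job is handed in: The stand stands flat and still on the bench (underside within 6 mm, tilt under 0.05 rad, stem at rest), its pivot 50 to 180 mm in front of the part and within 60 mm sideways of it, squared to the vice within 0.25 rad, released (height (world z) of stand below 0.006 m and angle between stand's own z axis and vertical below 0.05 rad and linear speed of stand below 0.02 m/s and angular speed of stem below 0.15 rad/s and x of stem in the frame of work between -0.18 and -0.05 m and y of stem in the frame of work between -0.06 and 0.06 m and angle between the x axis of stand and the x axis of vice, either way round below 0.25 rad); the robot touches nothing.
It fails at once if the stem leans more than 0.22 rad from the stand while the stand is in the air and more than 130 mm from where it started (distance of grip from where it was at the start of the episode above 0.13 m and height (world z) of stand above 0.02 m and angle between the z axis of stem and the z axis of stand, either way round above 0.22 rad).
It fails at once if stem or lens is touched (contact force between stem and anything else above 0.3 N).
It fails at once if the stem whips faster than 3 rad/s, or the stand tips by more than 0.4 rad (angular speed of stem above 3 rad/s or angle between stand's own z axis and vertical above 0.4 rad).
It fails at once if the stand is dropped or banged down (height (world z) of stand below 0.02 m and linear speed of stand above 0.3 m/s).
It fails at once if the vice is bumped or a bystander moved by 30 mm (contact force between any of stand, the arm and vice above 1 N or distance of any of oil, file, tin from where it was at the start of the episode above 0.03 m).
It also fails if it takes over 72 s, if anything falls off the work surface, if the arm or the gripper's body presses on something with over 40 N, if the wrist force passes 120 N, or if a joint passes its speed limit or range.

### The arm

A 6-joint arm with a two-finger parallel gripper is mounted at the origin on the work surface. World frame = base frame: x ahead of the robot, y to its left, z up, the work surface at z = 0. Lengths are in m, angles in rad, forces in N, time in s.
With the tool pointing down it reaches from about 0.425 to 0.95 m from the base axis. Payload 3.5 kg.
Tool frame: the origin (TCP) lies at the very end of the fingers, on their centre line; the grasp point (between the pads) lies 19 mm behind it (ctrl.pinch_z is the distance from the TCP to the grasp point, in m); z points along the fingers, y is the line along which they close (so a half turn about z gives the same grasp; the last joint's range is limited). The gripper opens to 85 mm and grips with 20 to 120 N. Pads are 22 mm wide; open, the fingers measure 114 mm over their backs; the gripper's body (76 mm by 85 mm) begins 54 mm behind the grasp point. The pads swing forward as they close: fully open they stand 13 mm farther back than shut.
Start: joints at [-1.318, 0.286, 1.577, -0, 1.279, -0.15], TCP at [0.265, -0.621, 0.231] pointing down, gripper open.
Joint ranges: [-2.77, 2.77], [-0.9, 2.22], [0.21, 2.48], [-1.53, 4.67], [0.24, 2.81], [-2.84, 2.84]. Speed limits (rad/s): [2.79, 2.79, 3.14, 3.14, 3.14, 3.14].

### API

Orientations are given as a unit quaternion [x, y, z, w].
In Python, from plant import ctrl gives the robot as it stands. The module is installed in compiled form; this text tells all that it offers.
- The arm moves only by the shell command python3 -m crank 'ROWS' [OPENING] [FORCE]. ROWS is JSON, a list of rows, each a list of 6 numbers: the shift along the tool's x, y, z in cm, then the turn, a rotation vector about the tool's x, y, z in rad. In form: [[tx, ty, tz, rx, ry, rz], ...]. A call has 1 to 10 rows; each row is the pose to reach, as a shift and turn from the pose commanded when the call began, along the tool's axes at that moment; what a row does not reach only later rows make up. A row lasts 1/10 s, in which the tool goes at most 50 mm and 8.59 degrees, less where a joint would pass 70% of its speed; a pose out of reach is approached as far as the arm can. A call with a gripper value outside its range is refused whole. OPENING is the opening, from 0 (shut) to 1 (fully open), set as the call begins (- or left out, the last holds). The fingers move at their own pace and stop on an object; FORCE is the grip in N (left out, the last holds). Time passes only in rows, so rows that repeat a pose let the fingers close. It gives the time, the measured TCP pose, the force, the opening and the grip force at its end, in the units of the state.
- ctrl.get_state(): the state, without advancing time (a new reading comes with each control period).
- ctrl.read_camera(name): name is "scene" or "top" or "wrist"; returns (picture, depth): 384x512x3 uint8, blue, green, red; 384x512 float32, m along the optical axis (not along the pixel's ray), 0 where there is no reading.
- ctrl.camera_info(name): a dict with "K" (3x3 intrinsics, pixels), "origin" and "orientation" of the camera in the world. Camera axes: x right, y down, z forward; pixel columns grow to the right and rows downward; lengths in m; the calibration is good to about 2 mm. A picture is of the moment at which its call begins: read the wrist's pose just before it. camera_info takes no time and is no camera call; for the wrist camera it gives the pose at the moment of the call.
- ctrl.sign_off(): hands the job in; it is judged then, once.
The state is a dict: "time": time; "qpos": joint angles; "dq": joint speeds; "joint_efforts": joint torques, N m; "eef_pos": TCP position; "tcp_rot": TCP orientation; "contact_force": force on the tool from outside, world axes, zero at the start; "wrist_torque": the same for the moment, N m; "opening": opening from 0.0 (shut) to 1.0 (fully open); "finger_force": force on a finger pad.
Only numpy, scipy, OpenCV 4.12 (cv2) and the standard library are available. Lean on these libraries where they do the work, as an engineer would, in place of code of your own. Each camera call takes 0.05 s, during which the arm holds its last target. There are 200 camera calls.

## Working session

There is one attempt and no reset: what is moved stays moved. The work goes in short steps, Python scripts to look and compute and a shell command to move; the robot and the scene stay as the last step left them, time stands still between calls to the robot, and variables do not carry over. Pictures are saved under pics/ and viewed, at most 10 in all, crops included, and the job is handed in when it is done.

```bash
mkdir -p pics; cat > h.py <<'E'
import numpy as np, cv2, json
from scipy.spatial.transform import Rotation as R
from plant import ctrl
def cam(n):
    i=ctrl.camera_info(n); p,d=ctrl.read_camera(n)
    np.savez(f'{n}.npz',p=p,d=d,K=i['K'],o=i['origin'],q=i['orientation']); return p,d,i
def load(n):
    z=np.load(f'{n}.npz'); return z
def pt(z,u,v,dep=None):
    d=z['d'][int(v),int(u)] if dep is None else dep
    K=z['K']; c=np.array([(u-K[0,2])/K[0,0]*d,(v-K[1,2])/K[1,1]*d,d])
    return z['o']+rot(z)@c
def rot(z):
    q=np.array(z['q']); return q if q.shape==(3,3) else R.from_quat(q).as_matrix()
def cloud(z):
    d=z['d'];v,u=np.indices(d.shape);K=z['K']
    c=np.stack([(u-K[0,2])/K[0,0]*d,(v-K[1,2])/K[1,1]*d,d],-1)
    return z['o']+c@rot(z).T
def st():
    s=ctrl.get_state(); return s
E
python3 - <<'E'
from h import *
s=st(); print(s)
for n in('scene','top'):
    p,d,i=cam(n); print(n,i); cv2.imwrite(f'pics/{n}0.png',cv2.resize(p,(800,600)))
E
```

```text
{'time': 0.0, 'qpos': array([-1.31798475e+00,  2.87216004e-01,  1.57820852e+00, -2.35610690e-05,
        1.27858877e+00, -1.50005859e-01]), 'dq': array([-0.0019134 , -0.00061756, -0.00012097, -0.0014272 ,  0.00034232,
       -0.00083158]), 'joint_efforts': array([-8.97251139e-04, -4.05979729e+01, -2.92626840e+01, -1.70042240e-04,
        5.75581755e-03,  1.23401125e-05]), 'eef_pos': array([ 0.26445708, -0.62031014,  0.22989655]), 'tcp_rot': array([ 9.79784337e-01,  2.00052961e-01, -7.34486292e-05, -1.20814130e-03]), 'contact_force': array([-1.43978573,  0.17405724,  0.71343205]), 'wrist_torque': array([-0.02240988, -0.05078246, -0.03729758]), 'finger_force': 0.0, 'opening': 1.0006500782548624}
scene {'K': array([[372.00274508,   0.        , 251.97904839],
       [  0.        , 372.00274508, 188.28400391],
       [  0.        ,   0.        ,   1.        ]]), 'origin': array([1.04174988, 0.42470458, 1.10872719]), 'orientation': array([ 0.37489659,  0.88297352, -0.26183873, -0.10606971])}
top {'K': array([[387.74546229,   0.        , 256.07432202],
       [  0.        , 387.74546229, 189.06174387],
       [  0.        ,   0.        ,   1.        ]]), 'origin': array([ 0.52316099, -0.00822761,  1.62899937]), 'orientation': array([-0.70314884,  0.71025151, -0.02473438,  0.02264318])}
```

View pics/scene0.png

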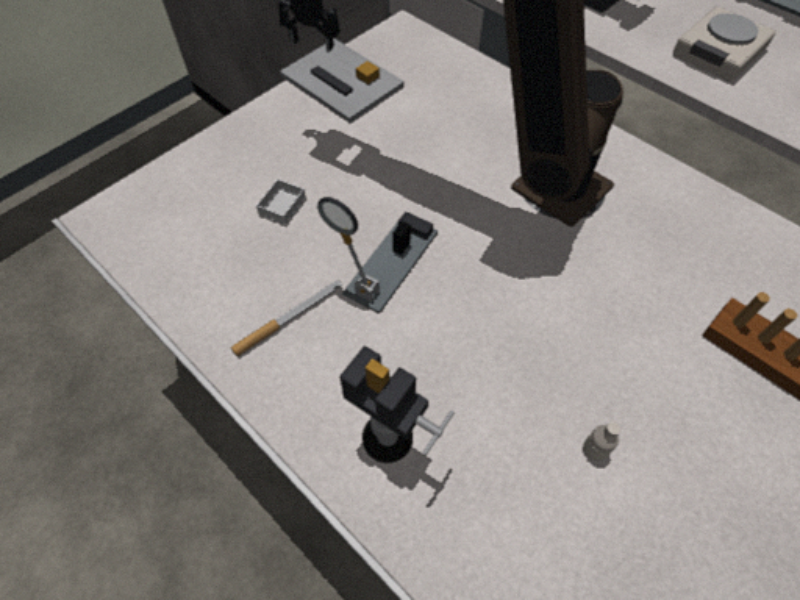

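View pics/top0.png

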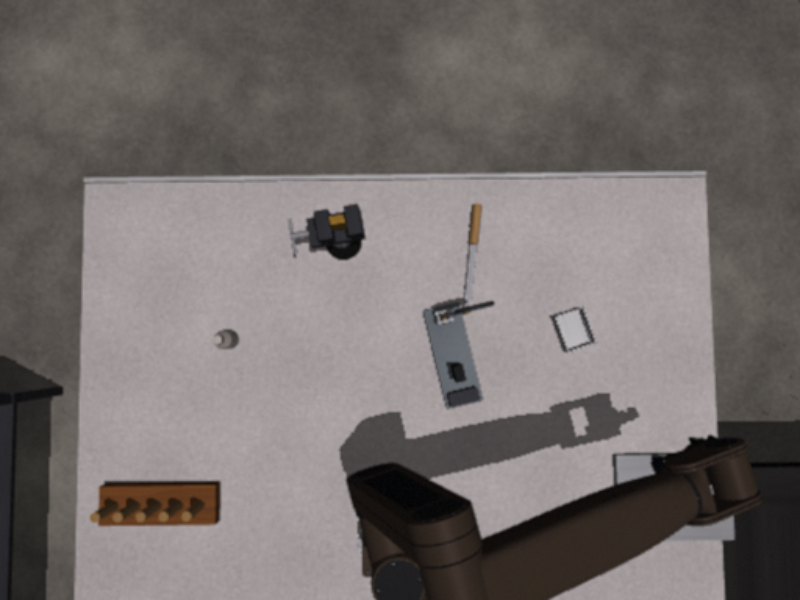

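The scene view shows the stand at about (390,260), with the lens leaning towards the tin and the grip bar at (402,235). The vice is at (385,400) with brass at (377,375). The top view has the grip bar at (457,371), the pivot at (445,315) and brass at (338,220).

```bash
python3 - <<'E'
from h import *
for n in('top','scene'):
    z=load(n); P=cloud(z).reshape(-1,3); C=z['p'].reshape(-1,3).astype(int); ok=z['d'].reshape(-1)>0
    if n=='top':
        s=pt(z,457/1.5625,371/1.5625); b=pt(z,338/1.5625,220/1.5625); print('top pix',s,b,pt(z,445/1.5625,315/1.5625))
    near=ok&(np.linalg.norm(P[:,:2]-s[:2]-[0.04,0],axis=1)<.19)
    print(n,'bench z',np.median(P[ok&(abs(P[:,2])<.02)&near,2]))
    m=near&(P[:,2]>.006)&(P[:,2]<.018); 
    # plate: grey-blue colour b>r
    m2=m&(C[:,0]>C[:,2]+3); r=cv2.minAreaRect(P[m2][:,:2].astype(np.float32)); print('plate',m2.sum(),np.array(r[0]),r[1],r[2],np.median(P[m2,2]))
    g=ok&(np.linalg.norm(P[:,:2]-s[:2],axis=1)<.04)&(P[:,2]>.065)&(P[:,2]<.1); print('bar top',g.sum(),np.median(P[g],0),(P[g].min(0)+P[g].max(0))/2)
    g=ok&(np.linalg.norm(P[:,:2]-s[:2],axis=1)<.11)&(P[:,2]>.029)&(P[:,2]<.042)&(P[:,0]<s[0]-.02); print('cw top',g.sum(),np.median(P[g],0), cv2.minAreaRect(P[g][:,:2].astype(np.float32)))
    nb=ok&(np.linalg.norm(P[:,:2]-b[:2],axis=1)<.12)
    br=nb&(C[:,2]>C[:,0]+50)&(P[:,2]>.285); print('brass',br.sum(),np.median(P[br],0),(P[br].min(0)+P[br].max(0))/2, cv2.minAreaRect(P[br][:,:2].astype(np.float32)))
    j=nb&(P[:,2]>.255)&(P[:,2]<.285); print('jaws',j.sum(),cv2.minAreaRect(P[j][:,:2].astype(np.float32)))
E
```

```text
top pix [ 0.43297808 -0.1561618   0.07797632] [0.78145789 0.12348386 0.2987601 ] [ 0.57702192 -0.13051904  0.04228163]
top bench z 0.0014677247871170973
plate 971 [ 0.49657112 -0.14849842] (0.31716322898864746, 0.13173121213912964) 4.614623546600342 0.012219692654309666
bar top 77 [ 0.4270262  -0.16178782  0.07978046] [ 0.42865657 -0.16230988  0.08129591]
cw top 160 [ 0.36342899 -0.17555464  0.03631037] ((0.3628954291343689, -0.17586484551429749), (0.03600693494081497, 0.07834554463624954), 12.140456199645996)
brass 50 [0.78125672 0.12798247 0.29936705] [0.78262605 0.12626744 0.29869746] ((0.7829208970069885, 0.12657654285430908), (0.01751917600631714, 0.03174012526869774), 3.4044880867004395)
jaws 412 ((0.7823270559310913, 0.12622737884521484), (0.07174620032310486, 0.10388731211423874), 9.694320678710938)
scene bench z -0.00010555324323535675
plate 995 [ 0.49583668 -0.16302362] (0.2954292297363281, 0.13996045291423798) 12.736108779907227 0.011198760699781651
bar top 92 [ 0.43674417 -0.15288479  0.07870486] [ 0.4349798  -0.15574194  0.07451454]
cw top 160 [ 0.37067714 -0.16662398  0.03493327] ((0.3713934123516083, -0.17140161991119385), (0.039493970572948456, 0.07845401763916016), 10.177654266357422)
brass 101 [0.78747167 0.13109654 0.29914685] [0.78719119 0.13016422 0.29840317] ((0.7870203256607056, 0.13067591190338135), (0.019339177757501602, 0.03214342147111893), 13.055794715881348)
jaws 825 ((0.7878714799880981, 0.1299755871295929), (0.07028205692768097, 0.10517030209302902), 9.512629508972168)
```

```bash
cat >> h.py <<'E'
def rel(target,yaw,tilt=0.,pose=None):
    """row (cm, rad) from present pose to TCP target, tool x at yaw, tool down, rolled by tilt about its x"""
    s=st(); p,q=(s['eef_pos'],s['tcp_rot']) if pose is None else pose
    A=R.from_quat(q); B=R.from_euler('z',yaw)*R.from_euler('x',np.pi)*R.from_euler('x',tilt)
    return np.round(np.r_[A.inv().apply(np.array(target)-p)*100,(A.inv()*B).as_rotvec()],3)
E
python3 - <<'E'
from h import *
print(rel([.432,-.158,.30],.21))
E
```

```text
[ 3.3538e+01 -3.5987e+01 -6.9070e+00 -2.0000e-03 -0.0000e+00  1.9300e-01]
```

```bash
python3 -m crank '[[2,-2,-4,0,0,0.02],[5,-5.5,-7,0,0,0.04],[8.3,-9,-7,0,0,0.06],[11.6,-12.5,-7,0,0,0.08],[15,-16,-7,0,0,0.1],[18,-19.5,-7,0,0,0.12],[21.5,-23,-7,0,0,0.14],[25,-26.5,-7,0,0,0.16],[28,-30,-7,0,0,0.18],[31,-33.5,-7,0,0,0.193]]' && python3 -m crank '[[1.5,-1.5,0,0,0,0],[2.5,-2.5,0,0,0,0],[2.5,-2.5,0,0,0,0],[2.5,-2.5,0,0,0,0]]'
python3 - <<'E'
from h import *
print(rel([.432,-.158,.30],.21), st()['qpos'],st()['eef_pos'])
p,d,i=cam('wrist'); print(i); cv2.imwrite('pics/w1.png',cv2.resize(p,(800,600)))
E
```

```text
time: 1.1
eef_pos: [0.4185, -0.1892, 0.3009]
tcp_rot: [0.995, 0.104, -0.0, -0.0]
contact_force: [1.3, -0.0, -0.4]
opening: 1.003
finger_force: 0.0
time: 1.5
eef_pos: [0.4375, -0.1616, 0.3009]
tcp_rot: [0.994, 0.105, -0.0, -0.0]
contact_force: [-0.1, -0.1, -0.7]
opening: 0.996
finger_force: 0.0
[-0.461 -0.467  0.093 -0.     0.001  0.   ] [-5.71670243e-01 -2.38133018e-01  1.98501601e+00 -4.54466840e-04
  1.39545865e+00  7.88738942e-01] [ 0.43748167 -0.16160022  0.30092774]
{'K': array([[294.12144919,   0.        , 259.27998974],
       [  0.        , 294.12144919, 195.88496608],
       [  0.        ,   0.        ,   1.        ]]), 'origin': array([ 0.51626664, -0.14646096,  0.44395399]), 'orientation': array([ 0.7671937 , -0.62123579, -0.10023314,  0.1242306 ])}
```

View pics/w1.png

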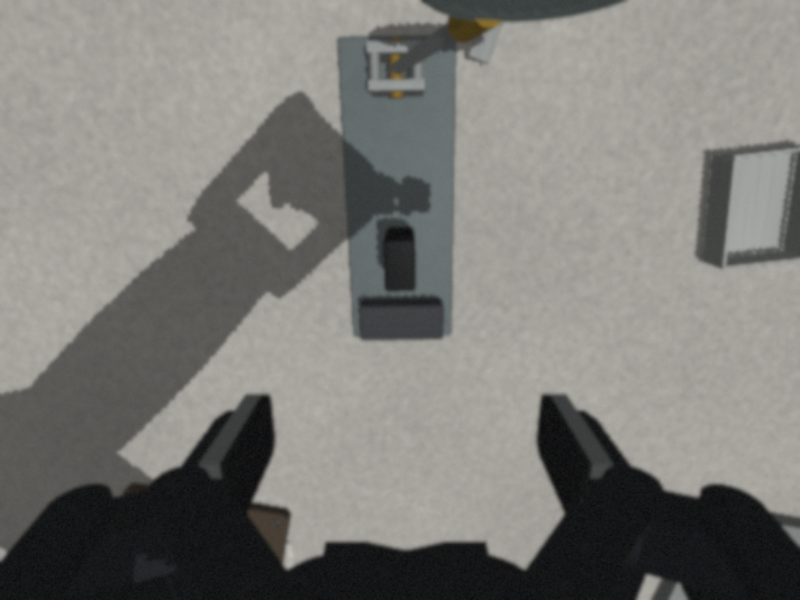

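Wrist view: bar top spans about (400,228–290), the counterweight is at (400,318) and the pivot cheeks at (396,68). The stem leans to the right, towards stand −y.

```bash
python3 - <<'E'
from h import *
z=load('wrist'); P=cloud(z).reshape(-1,3); C=z['p'].reshape(-1,3).astype(int); ok=z['d'].reshape(-1)>0
r=lambda g:(g.sum(),np.round(np.median(P[g],0),4),cv2.minAreaRect(P[g][:,:2].astype(np.float32)))
s=np.array([.43,-.158])
near=ok&(P[:,0]<.62)&(P[:,0]>.3)&(abs(P[:,1]+.15)<.1)
print('bench',np.median(P[near&(abs(P[:,2])<.006),2]))
print('bar',r(near&(np.linalg.norm(P[:,:2]-s,axis=1)<.05)&(P[:,2]>.07)&(P[:,2]<.088)))
print('cw',r(near&(P[:,0]<.4)&(P[:,2]>.031)&(P[:,2]<.042)))
print('cheeks',r(near&(P[:,0]>.55)&(P[:,2]>.048)&(P[:,2]<.058)))
pl=near&(P[:,2]>.007)&(P[:,2]<.017)&(C[:,0]>C[:,2]+6); print('plate',r(pl))
sel=near&(P[:,2]>.06)&(P[:,0]>.53); print('stem pts',sel.sum(),np.median(P[sel],0))
E
```

```text
bench 0.0002827752209063339
bar (np.int64(690), array([ 0.4334, -0.1593,  0.0801]), ((0.4321343004703522, -0.15909519791603088), (0.042969804257154465, 0.025242723524570465), 12.314464569091797))
cw (np.int64(1233), array([ 0.369 , -0.1741,  0.0361]), ((0.36756423115730286, -0.17401811480522156), (0.03631618618965149, 0.07906804978847504), 13.159667015075684))
cheeks (np.int64(726), array([ 0.5742, -0.1237,  0.0541]), ((0.5790799260139465, -0.12583601474761963), (0.03750338405370712, 0.04229726269841194), 13.425694465637207))
plate (np.int64(6919), array([ 0.5169, -0.1502,  0.0123]), ((0.47573769092559814, -0.1497359573841095), (0.2623049020767212, 0.09594181180000305), 12.850326538085938))
stem pts 2099 [ 0.58140458 -0.16741939  0.2097198 ]
```

```bash
cat > tl.py <<'E'
from h import *
s=st(); A=R.from_quat(s['tcp_rot']); x,y,z=A.as_matrix().T
print('t',round(s['time'],3),'tilt',round(float(np.arcsin(-y[2])),4),'yaw',round(float(np.arctan2(x[1],x[0])),4),s['eef_pos'].round(4))
E
python3 -m crank '[[0,0,0,0.1,0,0]]' >/dev/null; python3 tl.py; python3 -m crank '[[0,0,0,0,0,0]]'>/dev/null; python3 tl.py;python3 -m crank '[[0,0,0,0,0,0]]'>/dev/null; python3 tl.py; python3 -m crank '[[0,0,0,-0.1,0,0],[0,0,0,-0.1,0,0]]'>/dev/null; python3 tl.py
python3 - <<'E'
from h import *
print(rel([.432,-.159,.041],.222))
E
```

```text
t 1.65 tilt 0.102 yaw 0.2111 [ 0.4372 -0.1608  0.3016]
t 1.75 tilt 0.1004 yaw 0.2065 [ 0.4374 -0.1635  0.3009]
t 1.85 tilt 0.0989 yaw 0.2075 [ 0.4374 -0.1627  0.301 ]
t 2.05 tilt -0.0014 yaw 0.2109 [ 0.4374 -0.1608  0.3015]
[-4.990e-01 -3.210e-01  2.605e+01  1.000e-03 -0.000e+00 -1.100e-02]
```

```bash
python3 -m crank '[[-0.2,-0.1,3,0,0,-0.011],[-0.5,-0.3,7,0,0,-0.011],[-0.5,-0.3,11,0,0,-0.011],[-0.5,-0.3,15,0,0,-0.011],[-0.5,-0.3,19,0,0,-0.011],[-0.5,-0.3,22,0,0,-0.011],[-0.5,-0.3,24,0,0,-0.011],[-0.5,-0.3,25.3,0,0,-0.011],[-0.5,-0.3,26,0,0,-0.011],[-0.5,-0.3,26,0,0,-0.011]]'; python3 tl.py
python3 -m crank '[[0,0,0,0,0,0],[0,0,0,0,0,0],[0,0,0,0,0,0],[0,0,0,0,0,0],[0,0,0,0,0,0],[0,0,0,0,0,0]]' 0 110; python3 tl.py
python3 - <<'E'
from h import *
print(st()['wrist_torque'],st()['contact_force'])
p,d,i=cam('wrist'); P,D,I=cam('scene')
pos=np.array([.58,-.18,.2]); c=rot(load('scene')).T@(pos-I['origin']); uv=(I['K']@c/c[2])[:2].astype(int); print(uv)
cr=P[max(uv[1]-60,0):uv[1]+60,max(uv[0]-60,0):uv[0]+60]
cv2.imwrite('pics/w2.png',np.hstack([cv2.resize(p,(440,330)),cv2.resize(cr,(330,330))]))
E
```

```text
time: 3.05
eef_pos: [0.4321, -0.1597, 0.0411]
tcp_rot: [0.994, 0.11, -0.0, -0.0]
contact_force: [-0.2, -0.2, 0.4]
opening: 0.998
finger_force: 0.0
t 3.05 tilt 0.0008 yaw 0.2207 [ 0.4321 -0.1597  0.0411]
time: 3.65
eef_pos: [0.4324, -0.1593, 0.0422]
tcp_rot: [0.994, 0.11, 0.0, -0.0]
contact_force: [-1.5, 3.2, 6.3]
opening: 0.289
finger_force: 109.7
t 3.65 tilt 0.001 yaw 0.2207 [ 0.4324 -0.1593  0.0422]
[0.59005601 0.24171968 0.01871385] [-1.54809152  3.15542553  6.28369756]
[218 144]
```

View pics/w2.png

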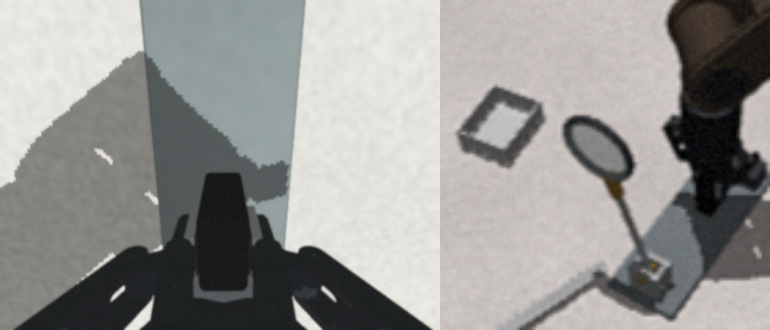

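The left half shows the bar between the pads; the stem is outside the wrist view. The right half is the scene crop, where the lens is clearly visible and leaning, so I'll track the stem with the scene camera.

```bash
cat > lean.py <<'E'
from h import *
def frame():
    s=st(); A=R.from_quat(s['tcp_rot']).as_matrix(); x=A[:,0].copy(); yaw=np.arctan2(x[1],x[0]); tilt=np.arcsin(-A[2,1])
    piv=s['eef_pos']+A@np.array([.150,0,0])   # pivot level with TCP (42 vs 41 mm)
    return s,yaw,tilt,piv
def lean(n='scene',verbose=False):
    s,yaw,tilt,piv=frame(); cam(n); z=load(n)
    P=(cloud(z).reshape(-1,3)-piv)@R.from_euler('z',yaw).as_matrix()
    d=z['d'].reshape(-1)
    m=(d>0)&(abs(P[:,0])<.035)&(P[:,2]>.10)&(P[:,2]<.275)&(abs(P[:,1])<.15)
    Q=P[m]; rr=np.hypot(Q[:,1],Q[:,2]); Q=Q[(rr>.14)&(rr<.262)]
    off=json.load(open('off.json')) if verbose is None else 0
    # image centre of the lens outline: min enclosing circle in the stem plane
    c,rad=cv2.minEnclosingCircle(Q[:,1:].astype(np.float32))
    a=np.arctan2(-Q[:,1].mean(),Q[:,2].mean()); b=np.arctan2(-c[0],c[1])
    r=(s['time'],tilt,a,b,len(Q),Q[:,0].mean(),rad,np.hypot(*Q[:,1:].mean(0)))
    return r
E
python3 - <<'E'
from lean import *
for n in ('scene','scene','scene','top'):
    print(np.round(lean(n),4))
E
```

```text
[3.750e+00 9.000e-04 2.491e-01 2.495e-01 4.590e+02 6.000e-03 5.620e-02
 2.078e-01]
[3.800e+00 9.000e-04 2.503e-01 2.576e-01 4.610e+02 5.900e-03 5.620e-02
 2.079e-01]
[3.850e+00 9.000e-04 2.501e-01 2.789e-01 4.620e+02 5.900e-03 5.600e-02
 2.078e-01]
[ 3.900e+00  9.000e-04  2.336e-01  2.897e-01  9.800e+01 -5.300e-03
  5.800e-02  2.338e-01]
```

```bash
cat > plate.py <<'E'
from h import *
import sys
if len(sys.argv)>1: cam('wrist')
z=load('wrist'); C=z['p'].astype(int); s=st(); A=R.from_quat(s['tcp_rot']).as_matrix()
T=(cloud(z)-s['eef_pos'])@A   # tool frame
m=(abs(T[...,1])<.045)&(T[...,0]>.045)&(T[...,0]<.135)&(T[...,2]>.01)&(T[...,2]<.05)&(z['d']>0)
P=T[m]; c=np.linalg.lstsq(np.c_[P[:,:2],np.ones(len(P))],P[:,2],rcond=None)[0]
print('plate in tool frame: slope x %.4f y %.4f height %.4f'%tuple(c),len(P),'x-range',P[:,0].min(),P[:,0].max())
E
python3 plate.py
python3 -m crank '[[0,0,-0.2,0,0,0],[0,0,-0.7,0,0,0],[0,0,-1.5,0,0,0],[0,0,-2.4,0,0,0],[0,0,-3.3,0,0,0],[0,0,-4.1,0,0,0],[0,0,-4.8,0,0,0],[0,0,-5.3,0,0,0],[0,0,-5.5,0,0,0],[0,0,-5.5,0,0,0]]'; python3 tl.py; python3 plate.py 1
python3 - <<'E'
from lean import *
print(st()['wrist_torque'],st()['contact_force'],st()['qpos'])
for n in ('scene','scene'):
    print(np.round(lean(n),4))
E
```

```text
plate in tool frame: slope x -0.0003 y -0.0016 height 0.0298 26348 x-range 0.04500811270524023 0.12809412708145165
time: 4.95
eef_pos: [0.4323, -0.1598, 0.0966]
tcp_rot: [0.994, 0.11, 0.0, 0.0]
contact_force: [-1.0, -0.7, -10.0]
opening: 0.291
finger_force: 108.4
t 4.95 tilt -0.0004 yaw 0.2208 [ 0.4323 -0.1598  0.0966]
plate in tool frame: slope x 0.0004 y -0.0017 height 0.0294 26375 x-range 0.045009403672969364 0.128352274178751
[ 0.05351611  0.16187804 -0.03208091] [-0.08409284 -0.56299365 -8.04747711] [-5.74693109e-01 -3.01207670e-02  2.19515403e+00 -1.53629730e-05
  9.76857635e-01  7.75296718e-01]
[5.000e+00 2.000e-04 2.492e-01 2.715e-01 5.120e+02 6.200e-03 5.710e-02
 2.068e-01]
[5.050e+00 6.000e-04 2.498e-01 2.823e-01 5.090e+02 6.200e-03 5.630e-02
 2.071e-01]
```

```bash
cat > bal.py <<'E'
from lean import *
import sys, os
from scipy.optimize import least_squares, lsq_linear
from scipy.ndimage import gaussian_filter1d
J,K,C,ML=.00825,.365,.008,.0407
H='hist.json'; DT=.005
def B(yaw,tilt): return R.from_euler('z',yaw)*R.from_euler('x',np.pi)*R.from_euler('x',tilt)
def inputs(kn,t0,t1):
    kn=np.array(kn); g=np.arange(t0-.3,t1+.3,DT); ph=np.interp(g,kn[:,0],kn[:,1]); y=np.interp(g,kn[:,0],kn[:,2])
    ph=gaussian_filter1d(ph,3); y=gaussian_filter1d(y,8)
    a=np.gradient(np.gradient(y,DT),DT); k=(g>=t0-1e-9)&(g<=t1+1e-9)
    return g[k],ph[k],np.gradient(ph,DT)[k],a[k]
def sim(th,w,g,ph,dph,a,G,b,clamp=True):
    o=np.empty(len(g)); ov=np.empty(len(g))
    for i in range(len(g)):
        o[i]=th; ov[i]=w
        w+=DT*(G*th-K*(th-ph[i]-b)-C*(w-dph[i])+ML*a[i])/J; th+=DT*w
        if clamp and abs(th-ph[i]-b)>.28: th=ph[i]+b+.28*np.sign(th-ph[i]-b); w=dph[i]
    return o,ov
def estimate(h,win=2.2):
    M=np.array(h['meas']); te=M[-1,0]; M=M[M[:,0]>te-win]; t0=M[0,0]
    inp=inputs(h['kn'],t0,te+.06); pri=h['par']
    def f(x):
        o,_=sim(x[0],x[1],*inp,x[2],x[3]); r=(np.interp(M[:,0],inp[0],o)-(M[:,1]+x[4]))/.002
        return np.r_[r,(x[2]-pri[0])/.008,(x[3]-pri[1])/.004,(x[4]-pri[2])/.003]
    s=least_squares(f,[M[0,1]+pri[2],h.get('w0',0),*pri],x_scale=[.01,.05,.01,.005,.005])
    x=s.x; o,ov=sim(x[0],x[1],*inp,x[2],x[3]); r=np.interp(M[:,0],inp[0],o)-(M[:,1]+x[4])
    now=st()['time']; th,w=np.interp(now,inp[0],o),np.interp(now,inp[0],ov)
    return now,th,w,x[2:],r
def plan(h,N,hop=None):
    """hop: target (x,y,z,yaw) of TCP, reached in a quintic over N rows"""
    now,th,w,par,r=estimate(h); h['par']=[float(v) for v in par]
    G,b=par[0],par[1]; p0=np.array(h['pos']); yaw0,ph0=h['yaw'],h['tilt']
    E=10; n=N+E; u=np.clip(np.arange(1,n+1)/N,0,1); q=u**3*(10-15*u+6*u*u)
    tgt=np.array(hop if hop is not None else [*p0,yaw0],float)
    path=np.array([p0+(tgt[:3]-p0)*k for k in q]); yaws=yaw0+(tgt[3]-yaw0)*q
    pv=path+.15*np.c_[np.cos(yaws),np.sin(yaws),0*yaws]; ey=np.array([-np.sin(.19),np.cos(.19),0]); ys=pv@ey
    tk=now+.1*np.arange(1,n+1); base=[k for k in h['kn'] if k[0]<now-1e-6]+[[now,ph0,h['kn'][-1][2]]]
    mk=lambda phs:inputs(base+[[t,p,y] for t,p,y in zip(tk,phs,ys)],now,now+.1*n)
    z=np.zeros(n); s0=mk(z+ph0); f0,v0=sim(th,w,*s0,G,b,False)
    A=[];AV=[]
    for i in range(n):
        e=z+ph0; e[i]+=1; o,v=sim(th,w,*mk(e),G,b,False); A.append(o-f0); AV.append(v-v0)
    A=np.array(A).T[::10]; AV=np.array(AV).T; F=f0[::10]
    D=np.eye(n)-np.eye(n,k=-1); d0=np.zeros(n); d0[0]=0
    Mx=np.vstack([A,3*A[-6:],1.5*AV[-40::10],.5*np.eye(n),1.0*D]); rhs=np.r_[-F,-3*F[-6:],-1.5*v0[-40::10],-.5*(z+ph0),-d0]
    x=lsq_linear(Mx,rhs,bounds=(-.11-ph0,.11-ph0)).x; phs=x+ph0
    A0=B(yaw0,ph0); rows=[]; kn=[]
    for i in range(N):
        row=np.r_[np.round(A0.inv().apply(path[i]-p0)*100,2),np.round((A0.inv()*B(yaws[i],phs[i])).as_rotvec(),3)]+0.
        rows.append([float(v) for v in row])
        Rn=A0*R.from_rotvec(row[3:]); m=Rn.as_matrix(); kn.append([float(tk[i]),float(np.arcsin(-m[2,1])),float(ys[i])])
    o,v=sim(th,w,*inputs(base+kn+[[tk[-1]+1,kn[-1][1],kn[-1][2]]],now,now+.1*N),G,b)
    h['next']=dict(kn=base+kn,pos=list((p0+A0.apply(np.array(rows[-1][:3])/100))),yaw=float(np.arctan2(m[1,0],m[0,0])),tilt=kn[-1][1])
    h['w0']=0.
    print('t %.2f th %.4f w %.3f ph0 %.4f | G %.3f b %.4f bm %.4f | resid'%(now,th,w,ph0,*par),np.round(r[-3:],4),'rms %.4f'%r.std())
    print('pred th',np.round(o[20::20],3),'rel max %.3f'%abs(o-inputs(base+kn+[[tk[-1]+1,kn[-1][1],kn[-1][2]]],now,now+.1*N)[1]).max())
    print(json.dumps(rows).replace('0.0,','0,').replace('0.0]','0]').replace(' ',''))
def main():
    a=sys.argv[1:]; ncam=int(a[0]); N=int(a[1]); hop=json.loads(a[2]) if len(a)>2 else None
    if not os.path.exists(H):
        s=st(); pos,yaw=[.4323,-.1598,.0966],.2208; pv=np.array(pos)+.15*np.array([np.cos(yaw),np.sin(yaw),0])
        y=float(pv@np.array([-np.sin(.19),np.cos(.19),0]))
        h=dict(kn=[[s['time']-1,0,y],[s['time'],0,y]],pos=pos,yaw=yaw,tilt=0.,meas=[],par=[.399,0.,.0305])
    else:
        h=json.load(open(H)); h.update(h.pop('next',{}))
    for _ in range(ncam):
        # world pivot from commanded pose; picture time = call begin
        r=lean(); h['meas'].append([float(ctrl.get_state()['time'])-.05,float(r[2])])
    plan(h,N,hop); json.dump(h,open(H,'w'))
main()
E
python3 bal.py 3 8
```

```text
t 5.25 th 0.2798 w 0.000 ph0 0.0000 | G 0.399 b -0.0002 bm 0.0306 | resid [ 0.     -0.0003  0.0004] rms 0.0003
pred th [ 0.172  0.033 -0.133 -0.276 -0.204 -0.124 -0.037  0.053] rel max 0.286
[[0,0,0,-0.11,0,0],[0,0,0,-0.11,0,0],[0,0,0,-0.073,0,0],[0,0,0,0.009,0,0],[0,0,0,0.052,0,0],[0,0,0,0.054,0,0],[0,0,0,0.034,0,0],[0,0,0,0.013,0,0]]
```

```bash
rm -f hist.json; python3 - <<'E'
s=open('bal.py').read()
s=s.replace("    A0=B(yaw0,ph0); rows=[]; kn=[]\n","""    if abs(th-ph0)>.2:
        def f(p):
            o,v=sim(th,w,*mk(p),G,b); dp=np.diff(np.r_[ph0,p])
            return np.r_[o[::10],3*o[-60::10],1.5*v[-40::10],.5*p,2*dp,.1*v[::10],20*np.maximum(abs(dp)-.035,0)]
        phs=min((least_squares(f,np.r_[g*np.ones(4),np.zeros(n-4)],bounds=(-.11,.11),diff_step=1e-3) for g in(-.03,-.06)),key=lambda k:k.cost).x
    A0=B(yaw0,ph0); rows=[]; kn=[]
""")
open('bal.py','w').write(s)
E
python3 bal.py 2 8
```

```text
t 5.35 th 0.2804 w 0.000 ph0 0.0000 | G 0.399 b 0.0004 bm 0.0303 | resid [ 0.     -0.0001] rms 0.0000
pred th [ 0.241  0.194  0.138  0.083  0.04   0.012 -0.002 -0.006] rel max 0.283
[[0,0,0,-0.041,0,0],[0,0,0,-0.061,0,0],[0,0,0,-0.03,0,0],[0,0,0,0.004,0,0],[0,0,0,0.023,0,0],[0,0,0,0.027,0,0],[0,0,0,0.022,0,0],[0,0,0,0.013,0,0]]
```

```bash
python3 -m crank '[[0,0,0,-0.041,0,0],[0,0,0,-0.061,0,0],[0,0,0,-0.03,0,0],[0,0,0,0.004,0,0],[0,0,0,0.023,0,0],[0,0,0,0.027,0,0],[0,0,0,0.022,0,0],[0,0,0,0.013,0,0]]' >/dev/null; python3 bal.py 3 6; python3 tl.py; python3 -c "
import json;h=json.load(open('hist.json'));print(h['meas'])"
```

```text
t 6.30 th -0.1807 w -0.184 ph0 0.0130 | G 0.356 b -0.0076 bm 0.0170 | resid [ 0.0032 -0.0002 -0.0024] rms 0.0028
pred th [-0.185 -0.148 -0.087 -0.031  0.003  0.015] rel max 0.289
[[0,0,0,0.097,0,0],[0,0,0,0.079,0,0],[0,0,0,0.002,0,0],[0,0,0,-0.047,0,0],[0,0,0,-0.055,0,0],[0,0,0,-0.039,0,0]]
t 6.3 tilt 0.013 yaw 0.2212 [ 0.4321 -0.1594  0.0963]
[[5.25, 0.24922199388402172], [5.3, 0.25015118688807986], [6.15, -0.16640482917461982], [6.2, -0.17603180649796601], [6.25, -0.1853279421504223]]
```

```bash
python3 - <<'E'
s=open('bal.py').read()
s=s.replace("h['par']=[float(v) for v in par]","")
open('bal.py','w').write(s)
import json
h=json.load(open('hist.json')); h['meas']=h['meas'][-3:]; h['par']=[.399,0,.0305]; json.dump(h,open('hist.json','w'))
# h['next'] is a plan not executed: drop it but keep current kn
h.pop('next'); json.dump(h,open('hist.json','w'))
E
python3 bal.py 0 6
```

```text
t 6.30 th -0.1638 w -0.178 ph0 0.0130 | G 0.399 b -0.0000 bm 0.0305 | resid [ 0. -0.  0.] rms 0.0000
pred th [-0.17  -0.14  -0.085 -0.034 -0.002  0.01 ] rel max 0.275
[[0,0,0,0.097,0,0],[0,0,0,0.085,0,0],[0,0,0,0.009,0,0],[0,0,0,-0.043,0,0],[0,0,0,-0.056,0,0],[0,0,0,-0.045,0,0]]
```

```bash
sed -i 's/1\.0\*D\]/2.5*D]/' bal.py; python3 - <<'E'
import json
h=json.load(open('hist.json')); h.pop('next'); json.dump(h,open('hist.json','w'))
E
python3 bal.py 0 6
```

```text
t 6.30 th -0.1638 w -0.178 ph0 0.0130 | G 0.399 b -0.0000 bm 0.0305 | resid [ 0. -0.  0.] rms 0.0000
pred th [-0.173 -0.156 -0.118 -0.073 -0.034 -0.006] rel max 0.253
[[0,0,0,0.07,0,0],[0,0,0,0.064,0,0],[0,0,0,0.03,0,0],[0,0,0,-0.005,0,0],[0,0,0,-0.027,0,0],[0,0,0,-0.037,0,0]]
```

```bash
python3 -m crank '[[0,0,0,0.07,0,0],[0,0,0,0.064,0,0],[0,0,0,0.03,0,0],[0,0,0,-0.005,0,0],[0,0,0,-0.027,0,0],[0,0,0,-0.037,0,0]]' >/dev/null; python3 bal.py 3 6;  python3 -c "
import json;h=json.load(open('hist.json'));print(h['meas'][-3:])"
```

```text
t 7.05 th 0.1465 w 0.272 ph0 -0.0240 | G 0.383 b 0.0018 bm 0.0306 | resid [-0.0014 -0.0015  0.0024] rms 0.0017
pred th [0.162 0.148 0.112 0.069 0.031 0.004] rel max 0.243
[[0,0,0,-0.059,0,0],[0,0,0,-0.05,0,0],[0,0,0,-0.016,0,0],[0,0,0,0.018,0,0],[0,0,0,0.039,0,0],[0,0,0,0.047,0,0]]
[[6.9, 0.06571388939871604], [6.95, 0.08569225737079922], [7.0, 0.09887036307821791]]
```

```bash
cat > fit.py <<'E'
import sys; sys.argv=['x']; 
src=open('bal.py').read().replace('\nmain()\n','\n'); exec(src)
h=json.load(open(H)); M=np.array(h['meas'])
kn=[k for k in h['kn'] if k[0]<=M[-1,0]+.2]
def run(lag,alpha,c,G,t0off=0):
    inp=list(inputs(kn,M[0,0],M[-1,0]+.06)); g=inp[0]
    ph=np.interp(g-lag,g,inp[1])*alpha; d=np.gradient(ph,DT)
    global C; C=c
    f=lambda x:(np.interp(M[:,0],g,sim(x[0],x[1],g,ph,d,inp[3],G,0)[0])-M[:,1]-.0305)/.001
    s=least_squares(f,[M[0,1]+.03,-.18]); return 2*s.cost,s.x,np.round(s.fun,1)
print(np.array(kn)[:,:2].round(3).tolist())
for a in [(0,1,.008,.399),(0,1,.008,.38),(0,1.2,.008,.399),(0,1.4,.008,.399),(-.05,1,.008,.399),(-.1,1,.008,.399),(.05,1,.008,.399),(0,1,.02,.399),(0,1.2,.008,.42),(.05,1.2,.008,.41)]: print(a,*run(*a))
E
python3 fit.py
```

```text
[[4.25, 0.0], [5.25, 0.0], [5.35, 0.0], [5.45, -0.041], [5.55, -0.061], [5.65, -0.03], [5.75, 0.004], [5.85, 0.023], [5.95, 0.027], [6.05, 0.022], [6.15, 0.013], [6.3, 0.013], [6.4, 0.083], [6.5, 0.077], [6.6, 0.043], [6.7, 0.008], [6.8, -0.014], [6.9, -0.024]]
(0, 1, 0.008, 0.399) 104.76082588568094 [-0.14228368 -0.05059159] [-6.4  0.8  7.6 -0.6 -1.9  1.3]
(0, 1, 0.008, 0.38) 16.669907687252742 [-0.13810637 -0.16214696] [-2.2 -0.   2.9 -0.2 -1.4  1.2]
(0, 1.2, 0.008, 0.399) 9.868556052986753 [-0.13683275 -0.18085596] [-0.9  0.   1.3 -1.  -1.4  2. ]
(0, 1.4, 0.008, 0.399) 7308.234404370449 [-0.14600055 -0.18363857] [-10.1  -9.2  -7.7  42.5  47.   55.2]
(-0.05, 1, 0.008, 0.399) 84.77674228202314 [-0.14117128 -0.07862543] [-5.3  0.5  6.1  3.5 -1.6 -2.1]
(-0.1, 1, 0.008, 0.399) 135.65383151069705 [-0.14069157 -0.10258879] [-4.8 -0.1  6.   7.  -1.5 -5.1]
(0.05, 1, 0.008, 0.399) 202.52072351365595 [-0.14350834 -0.02140846] [-7.6  1.   9.3 -5.1 -2.1  5.2]
(0, 1, 0.02, 0.399) 561.6253148691217 [-0.14826058  0.10114879] [-12.4   1.9  15.3   9.3  -2.   -9. ]
(0, 1.2, 0.008, 0.42) 82.04498147954342 [-0.14130222 -0.05989375] [-5.4  0.9  6.4 -1.4 -1.9  2.2]
(0.05, 1.2, 0.008, 0.41) 152.12014225914947 [-0.14088035 -0.07741824] [-5.   0.8  6.2 -6.5 -2.   6.5]
```

```bash
sed -i 's/J,K,C,ML=.00825,.365,.008,.0407/J,K,C,ML=.0079,.365,.008,.0392/' bal.py; python3 fit.py|tail -10|head -3;  python3 - <<'E'
import json
h=json.load(open('hist.json')); h.pop('next'); h['par']=[.383,0,.0305]; json.dump(h,open('hist.json','w'))
E
python3 bal.py 0 6
```

```text
(0, 1, 0.008, 0.399) 82.85322821139934 [-0.14154451 -0.06748635] [-5.6  0.7  6.8 -0.4 -1.8  1.2]
(0, 1, 0.008, 0.38) 7.525816468386916 [-0.1371049  -0.18575582] [-1.2 -0.2  1.8 -0.1 -1.3  1.1]
(0, 1.2, 0.008, 0.399) 6.402869298756328 [-0.1358825  -0.20338763] [ 0.  -0.1  0.2 -0.9 -1.4  1.9]
t 7.05 th 0.1433 w 0.229 ph0 -0.0240 | G 0.377 b 0.0002 bm 0.0305 | resid [-0.0002 -0.0013  0.0012] rms 0.0008
pred th [ 0.154  0.137  0.1    0.058  0.022 -0.001] rel max 0.225
[[0,0,0,-0.05,0,0],[0,0,0,-0.038,0,0],[0,0,0,-0.006,0,0],[0,0,0,0.024,0,0],[0,0,0,0.042,0,0],[0,0,0,0.047,0,0]]
```

```bash
python3 -m crank '[[0,0,0,-0.05,0,0],[0,0,0,-0.038,0,0],[0,0,0,-0.006,0,0],[0,0,0,0.024,0,0],[0,0,0,0.042,0,0],[0,0,0,0.047,0,0]]' >/dev/null; python3 bal.py 3 6; python3 fit.py|tail -10|head -4
```

```text
t 7.80 th 0.0752 w 0.335 ph0 0.0230 | G 0.433 b 0.0121 bm 0.0544 | resid [-0.0067  0.0001  0.0083] rms 0.0065
pred th [0.107 0.116 0.101 0.072 0.042 0.018] rel max 0.208
[[0,0,0,-0.1,0,0],[0,0,0,-0.117,0,0],[0,0,0,-0.095,0,0],[0,0,0,-0.064,0,0],[0,0,0,-0.039,0,0],[0,0,0,-0.024,0,0]]
(0, 1, 0.008, 0.399) 625.8343016170496 [-0.13889242 -0.09027746] [ -3.    2.2   7.3 -12.  -14.5 -12.8   3.5   3.8   3.6]
(0, 1, 0.008, 0.38) 487.3704039407116 [-0.14043653 -0.16148984] [-4.5 -2.3  0.7 10.1  9.7 12.9 -0.9 -4.6 -8.7]
(0, 1.2, 0.008, 0.399) 177.66239129666053 [-0.13736867 -0.19063331] [-1.5 -1.  -0.1  5.6  5.8  9.8 -0.9 -2.  -3. ]
(0, 1.4, 0.008, 0.399) 208455.73694317136 [-0.14692474 -0.18394604] [ -11.   -10.1   -8.6   80.7   89.2  101.6 -260.7 -246.1 -234.2]
```

```bash
cat > fit2.py <<'E'
exec(open('fit.py').read().split('print(np.array')[0])
J=.0081;ML=.04
g,ph0,dp0,a0=inputs(kn,M[0,0],M[-1,0]+.06); ddp=np.gradient(dp0,DT)
names=['th0','w0','G','b','bm','lag','alpha','d','msc']
x0=np.array([M[0,1]+.03,-.18,.399,0,.0305,0,1,0,1.]); sg=np.array([9,9,.012,.004,.003,.03,.15,.02,.05])
def go(free,show=True):
    idx=[names.index(n) for n in ['th0','w0']+free]
    def f(v):
        x=x0.copy(); x[idx]=v; ph=np.interp(g-x[5],g,ph0)*x[6]; d=np.gradient(ph,DT)
        o=sim(x[0],x[1],g,ph,d,a0-x[7]*np.interp(g-x[5],g,ddp),x[2],x[3])[0]
        return np.r_[(np.interp(M[:,0],g,o)-M[:,1]*x[8]-x[4])/.001,((x-x0)/sg)[idx][2:]]
    s=least_squares(f,x0[idx],x_scale=np.minimum(sg,.05)[idx]); print(round(2*s.cost,1),dict(zip(['th0','w0']+free,s.x.round(4))),s.fun[:len(M)].round(1))
for fr in (['G','b','bm'],['G','b','bm','lag'],['G','b','bm','alpha'],['G','b','bm','d'],['G','b','bm','msc'],['G','b','bm','lag','alpha'],['G','b','bm','lag','alpha','d','msc']): go(fr)
E
python3 fit2.py
```

```text
23.9 {'th0': np.float64(-0.1363), 'w0': np.float64(-0.2056), 'G': np.float64(0.3791), 'b': np.float64(0.0013), 'bm': np.float64(0.0305)} [-0.4 -0.2  1.  -1.2 -1.5  1.9  2.6  0.3 -2.4]
6.1 {'th0': np.float64(-0.1358), 'w0': np.float64(-0.2163), 'G': np.float64(0.3811), 'b': np.float64(0.002), 'bm': np.float64(0.0305), 'lag': np.float64(-0.0231)} [ 0.  -0.4  0.4  0.6 -1.4  0.7 -0.   0.2 -0.1]
11.9 {'th0': np.float64(-0.1363), 'w0': np.float64(-0.1953), 'G': np.float64(0.398), 'b': np.float64(0.0006), 'bm': np.float64(0.0305), 'alpha': np.float64(1.1792)} [-0.4 -0.1  0.7 -1.3 -1.4  2.4  0.6  0.  -0.5]
13.9 {'th0': np.float64(-0.1361), 'w0': np.float64(-0.1992), 'G': np.float64(0.3816), 'b': np.float64(0.0018), 'bm': np.float64(0.0305), 'd': np.float64(0.0421)} [-0.3 -0.2  0.7 -0.5 -1.4  1.6  0.9  0.2 -0.9]
14.7 {'th0': np.float64(-0.1191), 'w0': np.float64(-0.1783), 'G': np.float64(0.3913), 'b': np.float64(0.0006), 'bm': np.float64(0.0305), 'msc': np.float64(0.8968)} [-0.4 -0.1  0.7 -1.1 -1.3  2.   1.1  0.1 -1. ]
5.0 {'th0': np.float64(-0.1359), 'w0': np.float64(-0.2097), 'G': np.float64(0.3882), 'b': np.float64(0.0016), 'bm': np.float64(0.0306), 'lag': np.float64(-0.0179), 'alpha': np.float64(1.0677)} [-0.1 -0.3  0.4  0.2 -1.4  1.1 -0.3  0.1  0.2]
4.9 {'th0': np.float64(-0.1332), 'w0': np.float64(-0.2059), 'G': np.float64(0.3886), 'b': np.float64(0.0015), 'bm': np.float64(0.0306), 'lag': np.float64(-0.0178), 'alpha': np.float64(1.0554), 'd': np.float64(-0.0009), 'msc': np.float64(0.9838)} [-0.1 -0.2  0.4  0.2 -1.3  1.1 -0.3  0.1  0.2]
```

```bash
python3 - <<'E'
s=open('bal.py').read()
s=s.replace("J,K,C,ML=.0079,.365,.008,.0392","J,K,C,ML=.0081,.365,.008,.040")
s=s.replace("kn=np.array(kn); g=","kn=np.array(kn)-[.022,0,0]; g=")
s=s.replace("/.008,(x[3]-pri[1])/.004,(x[4]-pri[2])/.003","/.004,(x[3]-pri[1])/.002,(x[4]-pri[2])/.002")
s=s.replace("[M[0,1]+pri[2],h.get('w0',0),*pri]","[M[0,1]+pri[2],(M[2,1]-M[0,1])/(M[2,0]-M[0,0]),*pri]")
open('bal.py','w').write(s)
import json
h=json.load(open('hist.json')); h.pop('next'); h['par']=[.382,.0018,.0305]; json.dump(h,open('hist.json','w'))
E
python3 bal.py 0 8
```

```text
t 7.80 th 0.0323 w 0.107 ph0 0.0230 | G 0.381 b 0.0019 bm 0.0305 | resid [ 0.0001  0.0002 -0.0002] rms 0.0006
pred th [ 0.042  0.044  0.037  0.026  0.015  0.006  0.001 -0.001] rel max 0.069
[[0,0,0,-0.039,0,0],[0,0,0,-0.049,0,0],[0,0,0,-0.043,0,0],[0,0,0,-0.033,0,0],[0,0,0,-0.024,0,0],[0,0,0,-0.019,0,0],[0,0,0,-0.018,0,0],[0,0,0,-0.019,0,0]]
```

```bash
python3 -m crank '[[0,0,0,-0.039,0,0],[0,0,0,-0.049,0,0],[0,0,0,-0.043,0,0],[0,0,0,-0.033,0,0],[0,0,0,-0.024,0,0],[0,0,0,-0.019,0,0],[0,0,0,-0.018,0,0],[0,0,0,-0.019,0,0]]' >/dev/null; python3 bal.py 3 10; python3 fit2.py|tail -6
```

```text
t 8.75 th -0.0621 w -0.076 ph0 0.0040 | G 0.385 b 0.0000 bm 0.0304 | resid [-0.0019 -0.0003  0.002 ] rms 0.0012
pred th [-0.065 -0.057 -0.042 -0.025 -0.011 -0.001  0.003  0.004  0.002  0.   ] rel max 0.094
[[0,0,0,0.025,0,0],[0,0,0,0.024,0,0],[0,0,0,0.011,0,0],[0,0,0,-0.002,0,0],[0,0,0,-0.01,0,0],[0,0,0,-0.014,0,0],[0,0,0,-0.013,0,0],[0,0,0,-0.01,0,0],[0,0,0,-0.007,0,0],[0,0,0,-0.005,0,0]]
111365.6 {'th0': np.float64(-0.1767), 'w0': np.float64(-0.2126), 'G': np.float64(0.6278), 'b': np.float64(0.0124), 'bm': np.float64(-0.0207), 'alpha': np.float64(1.6148)} [ 1.040e+01  3.800e+00 -1.410e+01  2.088e+02  1.886e+02  1.754e+02
 -5.300e+00 -2.600e+00 -1.000e-01  1.570e+01  4.000e+00 -1.240e+01]
173123.5 {'th0': np.float64(-0.2401), 'w0': np.float64(-0.0759), 'G': np.float64(0.3845), 'b': np.float64(0.0142), 'bm': np.float64(-0.0659), 'd': np.float64(0.0188)} [ -7.8  -1.    7.1 261.2 234.  214.4 -15.6 -22.7 -29.2   9.2  19.3  30.8]
40331.8 {'th0': np.float64(-0.3371), 'w0': np.float64(0.1286), 'G': np.float64(0.2398), 'b': np.float64(-0.0256), 'bm': np.float64(-0.0496), 'msc': np.float64(1.7058)} [ -3.6  61.4  90.7 132.7  59.  -12.6 -46.1   8.8  56.8  -7.9 -15.  -15.1]
55555.8 {'th0': np.float64(-0.1612), 'w0': np.float64(-0.2061), 'G': np.float64(0.4233), 'b': np.float64(0.0108), 'bm': np.float64(0.0036), 'lag': np.float64(-0.074), 'alpha': np.float64(1.0996)} [  1.6   1.1   2.1  84.9  91.6 104.2 -44.1 -42.4 -41.8 -84.1 -88.3 -92.9]
56202.3 {'th0': np.float64(-0.2272), 'w0': np.float64(-0.1488), 'G': np.float64(0.3933), 'b': np.float64(0.0087), 'bm': np.float64(0.0092), 'lag': np.float64(-0.121), 'alpha': np.float64(1.1152), 'd': np.float64(0.0026), 'msc': np.float64(1.4246)} [  0.6  14.4  69.6 130.3  94.   63.7 -28.1 -22.  -20.2  65.   79.1  94.7]
```

```bash
cat > rp.sh <<'E'
# re-plan with new priors: G b bm, then args of bal
python3 -c "
import json,sys
h=json.load(open('hist.json')); h.pop('next',0); h['par']=[$1,$2,$3]; json.dump(h,open('hist.json','w'))"
shift 3; python3 bal.py "$@"
E
bash rp.sh .392 -.0005 .0305 0 8
```

```text
t 8.75 th -0.0642 w -0.101 ph0 0.0040 | G 0.392 b -0.0008 bm 0.0305 | resid [-0.001  -0.0003  0.0011] rms 0.0009
pred th [-0.069 -0.062 -0.046 -0.027 -0.011 -0.     0.005  0.007] rel max 0.103
[[0,0,0,0.03,0,0],[0,0,0,0.03,0,0],[0,0,0,0.016,0,0],[0,0,0,0.001,0,0],[0,0,0,-0.009,0,0],[0,0,0,-0.013,0,0],[0,0,0,-0.013,0,0],[0,0,0,-0.01,0,0]]
```

```bash
python3 -m crank '[[0,0,0,0.03,0,0],[0,0,0,0.03,0,0],[0,0,0,0.016,0,0],[0,0,0,0.001,0,0],[0,0,0,-0.009,0,0],[0,0,0,-0.013,0,0],[0,0,0,-0.013,0,0],[0,0,0,-0.01,0,0]]' >/dev/null; python3 bal.py 3 8; T0=7.5 python3 fit2.py|tail -7
```

```text
t 9.70 th -0.0231 w -0.091 ph0 -0.0060 | G 0.392 b -0.0016 bm 0.0304 | resid [-0.001  -0.0002  0.001 ] rms 0.0005
pred th [-0.03  -0.031 -0.026 -0.018 -0.01  -0.004  0.     0.002] rel max 0.051
[[0,0,0,0.022,0,0],[0,0,0,0.026,0,0],[0,0,0,0.021,0,0],[0,0,0,0.013,0,0],[0,0,0,0.007,0,0],[0,0,0,0.004,0,0],[0,0,0,0.003,0,0],[0,0,0,0.004,0,0]]
17869.1 {'th0': np.float64(0.0946), 'w0': np.float64(0.5076), 'G': np.float64(0.4911), 'b': np.float64(-0.0444), 'bm': np.float64(0.116)} [-19.5   7.8  32.7  69.4  71.1  72.9   6.9  -1.  -10.1]
3.5 {'th0': np.float64(0.028), 'w0': np.float64(-0.0496), 'G': np.float64(0.3905), 'b': np.float64(-0.0018), 'bm': np.float64(0.0304), 'lag': np.float64(0.0036)} [-0.4  0.3  0.2 -0.2 -0.1  0.4 -1.  -0.2  1. ]
3.2 {'th0': np.float64(0.0279), 'w0': np.float64(-0.0514), 'G': np.float64(0.3945), 'b': np.float64(-0.0017), 'bm': np.float64(0.0304), 'alpha': np.float64(1.0355)} [-0.5  0.3  0.3 -0.2 -0.2  0.3 -0.8 -0.1  0.8]
3.4 {'th0': np.float64(0.028), 'w0': np.float64(-0.0494), 'G': np.float64(0.3916), 'b': np.float64(-0.0017), 'bm': np.float64(0.0304), 'd': np.float64(0.0054)} [-0.5  0.3  0.3 -0.3 -0.1  0.5 -0.9 -0.2  0.9]
33076.9 {'th0': np.float64(0.0957), 'w0': np.float64(0.4902), 'G': np.float64(0.4987), 'b': np.float64(-0.0484), 'bm': np.float64(0.1214), 'msc': np.float64(-0.0845)} [-25.9  -1.4  24.2   0.   -1.5  -2.8 100.6 100.3 100. ]
3.1 {'th0': np.float64(0.028), 'w0': np.float64(-0.0529), 'G': np.float64(0.3926), 'b': np.float64(-0.0019), 'bm': np.float64(0.0304), 'lag': np.float64(0.0067), 'alpha': np.float64(1.0448)} [-0.4  0.3  0.2 -0.  -0.1  0.2 -0.8 -0.1  0.8]
2.9 {'th0': np.float64(0.0281), 'w0': np.float64(-0.0529), 'G': np.float64(0.3927), 'b': np.float64(-0.0019), 'bm': np.float64(0.0304), 'lag': np.float64(0.0072), 'alpha': np.float64(1.0365), 'd': np.float64(0.0045), 'msc': np.float64(0.9868)} [-0.4  0.2  0.2  0.  -0.1  0.2 -0.8 -0.1  0.8]
```

```bash
python3 -m crank '[[0,0,0,0.022,0,0],[0,0,0,0.026,0,0],[0,0,0,0.021,0,0],[0,0,0,0.013,0,0],[0,0,0,0.007,0,0],[0,0,0,0.004,0,0],[0,0,0,0.003,0,0],[0,0,0,0.004,0,0]]' >/dev/null; python3 bal.py 3 8; bash rp.sh .392 -.0015 .0305 0 10 '[0.4516,-0.1108,0.0966,0.21]'
```

```text
t 10.65 th -0.0011 w -0.023 ph0 -0.0020 | G 0.392 b -0.0019 bm 0.0304 | resid [-0.0001  0.0004 -0.0003] rms 0.0005
pred th [-0.003 -0.005 -0.005 -0.004 -0.002 -0.001 -0.    -0.   ] rel max 0.010
[[0,0,0,0.005,0,0],[0,0,0,0.007,0,0],[0,0,0,0.007,0,0],[0,0,0,0.006,0,0],[0,0,0,0.004,0,0],[0,0,0,0.004,0,0],[0,0,0,0.003,0,0],[0,0,0,0.003,0,0]]
t 10.65 th -0.0011 w -0.023 ph0 -0.0020 | G 0.392 b -0.0019 bm 0.0305 | resid [-0.0001  0.0004 -0.0003] rms 0.0005
pred th [-0.003 -0.004 -0.002  0.001  0.006  0.01   0.011  0.008  0.003 -0.002] rel max 0.017
[[0.03,-0.04,0,-0.011,0,0],[0.17,-0.25,0,-0.016,0,0.001],[0.48,-0.71,0,-0.014,0,0.002],[0.94,-1.38,0,-0.007,0,0.003],[1.48,-2.18,0,0.001,0,0.005],[2.02,-2.97,-0.01,0.01,0,0.007],[2.47,-3.65,-0.01,0.017,0,0.009],[2.79,-4.11,-0.01,0.02,0,0.01],[2.93,-4.32,-0.01,0.02,0,0.011],[2.96,-4.36,-0.01,0.017,0,0.011]]
```

```bash
python3 -m crank '[[0.03,-0.04,0,-0.011,0,0],[0.17,-0.25,0,-0.016,0,0.001],[0.48,-0.71,0,-0.014,0,0.002],[0.94,-1.38,0,-0.007,0,0.003],[1.48,-2.18,0,0.001,0,0.005],[2.02,-2.97,-0.01,0.01,0,0.007],[2.47,-3.65,-0.01,0.017,0,0.009],[2.79,-4.11,-0.01,0.02,0,0.01],[2.93,-4.32,-0.01,0.02,0,0.011],[2.96,-4.36,-0.01,0.017,0,0.011]]' >/dev/null; python3 bal.py 3 10 '[0.4708,-0.0618,0.0966,0.199]'; python3 tl.py
```

```text
t 11.80 th 0.0095 w 0.061 ph0 0.0150 | G 0.392 b -0.0020 bm 0.0305 | resid [-0.0006 -0.      0.0005] rms 0.0004
pred th [ 0.015  0.018  0.017  0.016  0.014  0.013  0.01   0.005 -0.001 -0.007] rel max 0.049
[[0.02,-0.04,0,-0.036,0,0],[0.17,-0.25,0,-0.047,0,0.001],[0.47,-0.72,0.01,-0.043,0,0.002],[0.92,-1.39,0.02,-0.031,0,0.003],[1.45,-2.2,0.03,-0.017,0,0.005],[1.98,-3.0,0.05,-0.005,0,0.007],[2.42,-3.67,0.06,0.003,0,0.009],[2.73,-4.14,0.06,0.006,0,0.01],[2.87,-4.35,0.07,0.005,0,0.011],[2.89,-4.39,0.07,0.001,0,0.011]]
t 11.8 tilt 0.0148 yaw 0.2098 [ 0.4515 -0.1108  0.0963]
```

Works very well; continuing the hops.

```bash
python3 -m crank '[[0.02,-0.04,0,-0.036,0,0],[0.17,-0.25,0,-0.047,0,0.001],[0.47,-0.72,0.01,-0.043,0,0.002],[0.92,-1.39,0.02,-0.031,0,0.003],[1.45,-2.2,0.03,-0.017,0,0.005],[1.98,-3.0,0.05,-0.005,0,0.007],[2.42,-3.67,0.06,0.003,0,0.009],[2.73,-4.14,0.06,0.006,0,0.01],[2.87,-4.35,0.07,0.005,0,0.011],[2.89,-4.39,0.07,0.001,0,0.011]]' >/dev/null; python3 bal.py 3 10 '[0.49,-0.0128,0.0966,0.188]'; python3 tl.py
```

```text
t 12.95 th 0.0214 w 0.098 ph0 0.0160 | G 0.392 b -0.0013 bm 0.0305 | resid [-0.0007 -0.0002  0.0007] rms 0.0005
pred th [ 0.03   0.032  0.029  0.024  0.019  0.015  0.011  0.007  0.001 -0.003] rel max 0.072
[[0.02,-0.04,0,-0.045,0,0],[0.17,-0.26,0,-0.057,0,0.001],[0.47,-0.72,0.01,-0.05,0,0.002],[0.91,-1.4,0.02,-0.034,0,0.003],[1.43,-2.21,0.03,-0.018,0,0.005],[1.95,-3.02,0.05,-0.004,0,0.007],[2.39,-3.7,0.06,0.004,0,0.009],[2.69,-4.17,0.06,0.006,0,0.01],[2.83,-4.39,0.07,0.004,0,0.011],[2.85,-4.42,0.07,0,0,0.011]]
t 12.95 tilt 0.0159 yaw 0.1989 [ 0.4705 -0.0617  0.0962]
```

```bash
python3 -m crank '[[0.02,-0.04,0,-0.045,0,0],[0.17,-0.26,0,-0.057,0,0.001],[0.47,-0.72,0.01,-0.05,0,0.002],[0.91,-1.4,0.02,-0.034,0,0.003],[1.43,-2.21,0.03,-0.018,0,0.005],[1.95,-3.02,0.05,-0.004,0,0.007],[2.39,-3.7,0.06,0.004,0,0.009],[2.69,-4.17,0.06,0.006,0,0.01],[2.83,-4.39,0.07,0.004,0,0.011],[2.85,-4.42,0.07,0,0,0.011]]' >/dev/null; python3 bal.py 3 10 '[0.5092,0.0362,0.0966,0.177]'; python3 tl.py
```

```text
t 14.10 th -0.0044 w 0.057 ph0 0.0160 | G 0.392 b -0.0014 bm 0.0305 | resid [-0.0009 -0.0004  0.0011] rms 0.0007
pred th [ 0.002  0.006  0.01   0.012  0.013  0.013  0.012  0.008  0.002 -0.003] rel max 0.035
[[0.02,-0.04,0,-0.032,0,0],[0.16,-0.26,0,-0.044,0,0.001],[0.46,-0.73,0.01,-0.042,0,0.002],[0.89,-1.42,0.02,-0.032,0,0.003],[1.4,-2.23,0.03,-0.02,0,0.005],[1.92,-3.04,0.05,-0.008,0,0.007],[2.35,-3.73,0.06,0,0,0.009],[2.64,-4.2,0.07,0.004,0,0.01],[2.78,-4.42,0.07,0.003,0,0.011],[2.81,-4.46,0.07,-0.001,0,0.011]]
t 14.1 tilt 0.0158 yaw 0.188 [ 0.4897 -0.0127  0.0962]
```

```bash
python3 -m crank '[[0.02,-0.04,0,-0.032,0,0],[0.16,-0.26,0,-0.044,0,0.001],[0.46,-0.73,0.01,-0.042,0,0.002],[0.89,-1.42,0.02,-0.032,0,0.003],[1.4,-2.23,0.03,-0.02,0,0.005],[1.92,-3.04,0.05,-0.008,0,0.007],[2.35,-3.73,0.06,0,0,0.009],[2.64,-4.2,0.07,0.004,0,0.01],[2.78,-4.42,0.07,0.003,0,0.011],[2.81,-4.46,0.07,-0.001,0,0.011]]' >/dev/null; python3 bal.py 3 10 '[0.5285,0.085,0.0966,0.167]'; python3 tl.py; python3 - <<'E'
from h import *
z=load('scene'); P=cloud(z).reshape(-1,3); C=z['p'].reshape(-1,3).astype(int)
br=(C[:,2]>C[:,0]+50)&(P[:,2]>.285)&(abs(P[:,0]-.787)<.05)&(abs(P[:,1]-.13)<.05); b=P[br].mean(0)
l=(P[:,2]>.255)&(P[:,2]<.36)&(abs(P[:,0]-.657)<.03)&(abs(P[:,1]-.063)<.07); L=P[l].mean(0)
d=L-b; a=.167; print('brass',b,'lens',L,l.sum(),'in work frame',d[0]*np.cos(a)+d[1]*np.sin(a),-d[0]*np.sin(a)+d[1]*np.cos(a),d[2])
j=(P[:,2]>.262)&(P[:,2]<.278)&(abs(P[:,0]-.787)<.08)&(abs(P[:,1]-.13)<.09); print(cv2.minAreaRect(P[j][:,:2].astype(np.float32)))
E
```

```text
t 15.25 th -0.0145 w 0.030 ph0 0.0150 | G 0.392 b -0.0016 bm 0.0305 | resid [-0.0013  0.0005  0.0006] rms 0.0007
pred th [-0.01  -0.005  0.     0.005  0.009  0.011  0.011  0.006 -0.001 -0.007] rel max 0.024
[[0.02,-0.04,0,-0.025,0,0],[0.16,-0.26,0,-0.036,0,0.001],[0.45,-0.73,0.01,-0.037,0,0.002],[0.87,-1.42,0.02,-0.03,0,0.003],[1.38,-2.23,0.03,-0.019,0,0.005],[1.88,-3.05,0.05,-0.009,0,0.007],[2.3,-3.74,0.06,-0.001,0,0.008],[2.59,-4.2,0.06,0.003,0,0.009],[2.73,-4.42,0.07,0.003,0,0.01],[2.75,-4.46,0.07,0,0,0.01]]
t 15.25 tilt 0.0148 yaw 0.177 [0.509  0.0363 0.0962]
brass [0.78748828 0.13091524 0.29913629] lens [0.66063243 0.07356857 0.30956659] 559 in work frame -0.13462345918989083 -0.03546226590269648 0.010430293129432888
((0.788978099822998, 0.1300513744354248), (0.07097190618515015, 0.10455211997032166), 9.120563507080078)
```

```bash
python3 -m crank '[[0.02,-0.04,0,-0.025,0,0],[0.16,-0.26,0,-0.036,0,0.001],[0.45,-0.73,0.01,-0.037,0,0.002],[0.87,-1.42,0.02,-0.03,0,0.003],[1.38,-2.23,0.03,-0.019,0,0.005],[1.88,-3.05,0.05,-0.009,0,0.007],[2.3,-3.74,0.06,-0.001,0,0.008],[2.59,-4.2,0.06,0.003,0,0.009],[2.73,-4.42,0.07,0.003,0,0.01],[2.75,-4.46,0.07,0,0,0.01]]' >/dev/null; python3 bal.py 3 10 ; python3 tl.py; python3 - <<'E'
from h import *
z=load('scene'); P=cloud(z).reshape(-1,3)
b=np.array([.7875,.1309,.2991]); l=(P[:,2]>.255)&(P[:,2]<.36)&(abs(P[:,0]-.68)<.03)&(abs(P[:,1]-.115)<.07); L=P[l].mean(0)
d=L-b; a=.163; print('lens',L,l.sum(),'in work frame',d[0]*np.cos(a)+d[1]*np.sin(a),-d[0]*np.sin(a)+d[1]*np.cos(a),d[2])
cv2.imwrite('pics/s3.png',cv2.resize(z['p'][130:310,130:370],(800,600)))
E
```

```text
t 16.40 th -0.0296 w -0.004 ph0 0.0150 | G 0.392 b -0.0020 bm 0.0305 | resid [-0.0014  0.0003  0.0009] rms 0.0008
pred th [-0.027 -0.021 -0.013 -0.006 -0.001  0.001  0.002  0.002  0.001  0.   ] rel max 0.045
[[0,0,0,0.001,0,0],[0,0,0,-0.004,0,0],[0,0,0,-0.01,0,0],[0,0,0,-0.015,0,0],[0,0,0,-0.017,0,0],[0,0,0,-0.017,0,0],[0,0,0,-0.016,0,0],[0,0,0,-0.015,0,0],[0,0,0,-0.014,0,0],[0,0,0,-0.013,0,0]]
t 16.4 tilt 0.0148 yaw 0.1668 [0.5282 0.085  0.0961]
lens [0.67964248 0.12363601 0.31010099] 577 in work frame -0.10760664843814703 0.01033532209741517 0.011000993280671834
```

View pics/s3.png

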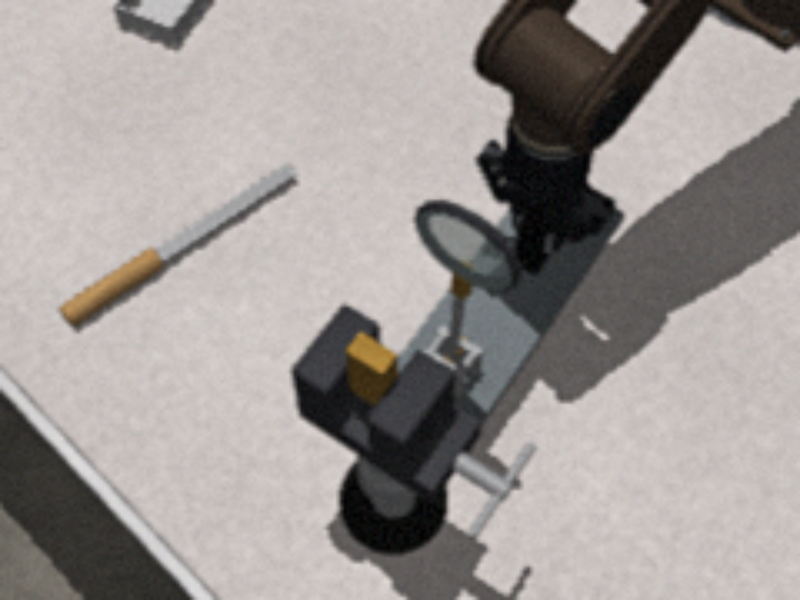

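The crop shows the lens upright at (465,240), in front of the brass part (370,365), with nothing touching. I'll hold it there now.

```bash
python3 -m crank '[[0,0,0,0.001,0,0],[0,0,0,-0.004,0,0],[0,0,0,-0.01,0,0],[0,0,0,-0.015,0,0],[0,0,0,-0.017,0,0],[0,0,0,-0.017,0,0],[0,0,0,-0.016,0,0],[0,0,0,-0.015,0,0],[0,0,0,-0.014,0,0],[0,0,0,-0.013,0,0]]' >/dev/null; python3 bal.py 3 10
```

```text
t 17.55 th -0.0057 w -0.004 ph0 0.0020 | G 0.392 b -0.0014 bm 0.0305 | resid [-0.0004  0.0001  0.0002] rms 0.0003
pred th [-0.006 -0.005 -0.003 -0.001  0.     0.002  0.003  0.004  0.005  0.006] rel max 0.010
[[0,0,0,0.002,0,0],[0,0,0,0.002,0,0],[0,0,0,0.001,0,0],[0,0,0,0,0,0],[0,0,0,-0.001,0,0],[0,0,0,-0.001,0,0],[0,0,0,-0.001,0,0],[0,0,0,-0.001,0,0],[0,0,0,-0.001,0,0],[0,0,0,-0.001,0,0]]
```

```bash
python3 -m crank '[[0,0,0,0.002,0,0],[0,0,0,0.002,0,0],[0,0,0,0.001,0,0],[0,0,0,0,0,0],[0,0,0,-0.001,0,0],[0,0,0,-0.001,0,0],[0,0,0,-0.001,0,0],[0,0,0,-0.001,0,0],[0,0,0,-0.001,0,0],[0,0,0,-0.001,0,0]]' >/dev/null; python3 bal.py 3 10
```

```text
t 18.70 th -0.0315 w -0.060 ph0 0.0010 | G 0.392 b -0.0021 bm 0.0305 | resid [-0.0003  0.      0.0002] rms 0.0002
pred th [-0.035 -0.032 -0.024 -0.014 -0.006  0.     0.004  0.005  0.005  0.004] rel max 0.054
[[0,0,0,0.018,0,0],[0,0,0,0.019,0,0],[0,0,0,0.012,0,0],[0,0,0,0.004,0,0],[0,0,0,-0.001,0,0],[0,0,0,-0.004,0,0],[0,0,0,-0.004,0,0],[0,0,0,-0.003,0,0],[0,0,0,-0.001,0,0],[0,0,0,0,0,0]]
```

```bash
python3 -m crank '[[0,0,0,0.018,0,0],[0,0,0,0.019,0,0],[0,0,0,0.012,0,0],[0,0,0,0.004,0,0],[0,0,0,-0.001,0,0],[0,0,0,-0.004,0,0],[0,0,0,-0.004,0,0],[0,0,0,-0.003,0,0],[0,0,0,-0.001,0,0],[0,0,0,0,0,0]]' >/dev/null; python3 bal.py 3 10; bash rp.sh .392 -.002 .0305 0 10
```

```text
t 19.85 th 0.0066 w -0.006 ph0 0.0010 | G 0.392 b -0.0021 bm 0.0305 | resid [-0.0003 -0.0002  0.0004] rms 0.0002
pred th [0.006 0.004 0.003 0.002 0.001 0.001 0.001 0.002 0.002 0.002] rel max 0.006
[[0,0,0,-0.001,0,0],[0,0,0,0,0,0],[0,0,0,0.001,0,0],[0,0,0,0.001,0,0],[0,0,0,0.002,0,0],[0,0,0,0.002,0,0],[0,0,0,0.002,0,0],[0,0,0,0.001,0,0],[0,0,0,0.001,0,0],[0,0,0,0.001,0,0]]
t 19.85 th 0.0065 w -0.008 ph0 0.0010 | G 0.392 b -0.0022 bm 0.0305 | resid [-0.0002 -0.0002  0.0004] rms 0.0002
pred th [ 0.005  0.004  0.002  0.001  0.    -0.    -0.     0.     0.001  0.001] rel max 0.006
[[0,0,0,-0.001,0,0],[0,0,0,0,0,0],[0,0,0,0.001,0,0],[0,0,0,0.002,0,0],[0,0,0,0.002,0,0],[0,0,0,0.002,0,0],[0,0,0,0.002,0,0],[0,0,0,0.002,0,0],[0,0,0,0.001,0,0],[0,0,0,0.001,0,0]]
```

```bash
python3 -m crank '[[0,0,0,-0.001,0,0],[0,0,0,0,0,0],[0,0,0,0.001,0,0],[0,0,0,0.002,0,0],[0,0,0,0.002,0,0],[0,0,0,0.002,0,0],[0,0,0,0.002,0,0],[0,0,0,0.002,0,0],[0,0,0,0.001,0,0],[0,0,0,0.001,0,0]]' >/dev/null; python3 bal.py 3 10
```

```text
t 21.00 th 0.0144 w 0.028 ph0 0.0020 | G 0.392 b -0.0018 bm 0.0305 | resid [-0.0002 -0.      0.0002] rms 0.0002
pred th [ 0.016  0.015  0.011  0.007  0.003  0.001 -0.001 -0.001 -0.001  0.   ] rel max 0.022
[[0,0,0,-0.008,0,0],[0,0,0,-0.008,0,0],[0,0,0,-0.005,0,0],[0,0,0,-0.002,0,0],[0,0,0,0.001,0,0],[0,0,0,0.002,0,0],[0,0,0,0.002,0,0],[0,0,0,0.002,0,0],[0,0,0,0.001,0,0],[0,0,0,0,0,0]]
```

```bash
python3 -m crank '[[0,0,0,-0.008,0,0],[0,0,0,-0.008,0,0],[0,0,0,-0.005,0,0],[0,0,0,-0.002,0,0],[0,0,0,0.001,0,0],[0,0,0,0.002,0,0],[0,0,0,0.002,0,0],[0,0,0,0.002,0,0],[0,0,0,0.001,0,0],[0,0,0,0,0,0]]' >/dev/null; python3 bal.py 3 10
```

```text
t 22.15 th -0.0200 w -0.027 ph0 0.0020 | G 0.392 b -0.0021 bm 0.0305 | resid [ 0.0001 -0.     -0.0001] rms 0.0001
pred th [-0.021 -0.019 -0.014 -0.008 -0.003 -0.     0.001  0.002  0.001  0.001] rel max 0.033
[[0,0,0,0.01,0,0],[0,0,0,0.01,0,0],[0,0,0,0.006,0,0],[0,0,0,0.001,0,0],[0,0,0,-0.002,0,0],[0,0,0,-0.003,0,0],[0,0,0,-0.003,0,0],[0,0,0,-0.002,0,0],[0,0,0,-0.001,0,0],[0,0,0,0,0,0]]
```

Next, plan the lowering after this hold: down to about 12 mm while balanced.

```bash
python3 -m crank '[[0,0,0,0.01,0,0],[0,0,0,0.01,0,0],[0,0,0,0.006,0,0],[0,0,0,0.001,0,0],[0,0,0,-0.002,0,0],[0,0,0,-0.003,0,0],[0,0,0,-0.003,0,0],[0,0,0,-0.002,0,0],[0,0,0,-0.001,0,0],[0,0,0,0,0,0]]' >/dev/null; python3 bal.py 3 10 '[0.5285,0.085,0.0536,0.167]'; python3 tl.py
```

```text
t 23.30 th -0.0060 w -0.014 ph0 0.0020 | G 0.392 b -0.0021 bm 0.0305 | resid [ 0.0004  0.0002 -0.0005] rms 0.0004
pred th [-0.007 -0.007 -0.005 -0.003 -0.002 -0.     0.     0.001  0.001  0.   ] rel max 0.013
[[0,0,0.04,0.003,0,0],[0,0,0.25,0.004,0,0],[0,0,0.7,0.002,0,0],[0,0,1.36,0.001,0,0],[0,0,2.15,0,0,0],[0,0,2.93,-0.001,0,0],[0,0,3.6,-0.001,0,0],[0,0.01,4.05,-0.001,0,0],[0,0.01,4.26,0,0,0],[0,0.01,4.3,0,0,0]]
t 23.3 tilt 0.002 yaw 0.1667 [0.5284 0.085  0.0963]
```

```bash
python3 -m crank '[[0,0,0.04,0.003,0,0],[0,0,0.25,0.004,0,0],[0,0,0.7,0.002,0,0],[0,0,1.36,0.001,0,0],[0,0,2.15,0,0,0],[0,0,2.93,-0.001,0,0],[0,0,3.6,-0.001,0,0],[0,0.01,4.05,-0.001,0,0],[0,0.01,4.26,0,0,0],[0,0.01,4.3,0,0,0]]' >/dev/null; python3 tl.py
python3 -m crank '[[0,0,0.15,-0.002,0,0],[0,0,0.35,-0.002,0,0],[0,0,0.55,-0.002,0,0],[0,0,0.7,-0.002,0,0],[0,0,0.85,-0.002,0,0],[0,0,0.95,-0.002,0,0],[0,0,1.05,-0.002,0,0],[0,0,1.1,-0.002,0,0],[0,0,1.15,-0.002,0,0],[0,0,1.15,-0.002,0,0]]'; python3 tl.py; python3 -c "
from h import *
print(st()['wrist_torque'],st()['contact_force'])"
```

```text
t 24.3 tilt 0.0021 yaw 0.1668 [0.5283 0.085  0.0529]
time: 25.3
eef_pos: [0.5286, 0.085, 0.0422]
tcp_rot: [0.997, 0.083, -0.0, 0.0]
contact_force: [-2.2, -1.1, -5.3]
opening: 0.293
finger_force: 111.2
t 25.3 tilt -0.0001 yaw 0.1669 [0.5286 0.085  0.0422]
[0.04990194 0.3388828  0.03951573] [-2.17650047 -1.14226855 -5.3280239 ]
```

```bash
python3 -m crank '[[0,0,0.03,0,0,0],[0,0,0.06,0,0,0],[0,0,0.06,0,0,0],[0,0,0.06,0,0,0],[0,0,0.06,0,0,0],[0,0,0.06,0,0,0],[0,0,0.06,0,0,0],[0,0,0.06,0,0,0],[0,0,0.06,0,0,0],[0,0,0.06,0,0,0]]'
python3 - <<'E'
from lean import *
for k in range(3): print(np.round(lean(),4)[:4])
E
python3 -m crank '[[0,0,0,0,0,0],[0,0,0,0,0,0],[0,0,0,0,0,0],[0,0,0,0,0,0],[0,0,0,0,0,0],[0,0,0,0,0,0],[0,0,0,0,0,0],[0,0,0,0,0,0],[0,0,0,0,0,0],[0,0,0,0,0,0]]' - 20; python3 -c "
from lean import *
for k in range(2): print(np.round(lean(),4)[:4])"
```

```text
time: 26.3
eef_pos: [0.5286, 0.085, 0.0422]
tcp_rot: [0.997, 0.083, -0.0, 0.0]
contact_force: [-5.6, -1.0, 1.6]
opening: 0.289
finger_force: 111.9
[ 2.630e+01 -1.000e-04 -1.515e-01 -1.536e-01]
[ 2.635e+01 -1.000e-04 -1.599e-01 -1.647e-01]
[ 2.640e+01 -1.000e-04 -1.694e-01 -1.760e-01]
time: 27.45
eef_pos: [0.5287, 0.085, 0.0422]
tcp_rot: [0.997, 0.083, -0.0, 0.0]
contact_force: [-4.2, -2.0, 2.8]
opening: 0.289
finger_force: 111.9
[ 2.745e+01 -1.000e-04 -2.792e-01 -2.682e-01]
[ 2.750e+01 -1.000e-04 -2.790e-01 -2.837e-01]
```

The stand is down and the stem rests on its stop. Releasing and retreating straight up.

```bash
python3 -m crank '[[0,0,0,0,0,0],[0,0,0,0,0,0],[0,0,0,0,0,0],[0,0,0,0,0,0],[0,0,0,0,0,0],[0,0,0,0,0,0],[0,0,0,0,0,0],[0,0,0,0,0,0]]' 1 20; python3 tl.py
python3 -m crank '[[0,0,-0.5,0,0,0],[0,0,-1.5,0,0,0],[0,0,-3,0,0,0],[0,0,-5,0,0,0],[0,0,-7.5,0,0,0],[-0.5,0,-10.5,0,0,0],[-1.5,0,-13.5,0,0,0],[-2.5,0,-16.5,0,0,0],[-3.5,0,-19,0,0,0],[-4,0,-20,0,0,0]]'; python3 -m crank '[[0,0,0,0,0,0],[0,0,0,0,0,0],[0,0,0,0,0,0]]' >/dev/null
python3 - <<'E'
from h import *
p,d,i=cam('scene'); w,wd,_=cam('wrist')
z=load('wrist'); P=cloud(z).reshape(-1,3)
bar=(P[:,2]>.07)&(P[:,2]<.088)&(np.hypot(P[:,0]-.5286,P[:,1]-.085)<.05); print('bar',bar.sum(),cv2.minAreaRect(P[bar][:,:2].astype(np.float32)),np.median(P[bar,2]))
cw=(P[:,2]>.031)&(P[:,2]<.042)&(P[:,0]<.5)&(P[:,0]>.43)&(abs(P[:,1]-.075)<.06); print('cw',cw.sum(),cv2.minAreaRect(P[cw][:,:2].astype(np.float32)))
cv2.imwrite('pics/s4.png',np.hstack([cv2.resize(p[100:330,100:400],(400,307)),cv2.resize(w,(400,307))]))
E
```

```text
time: 28.35
eef_pos: [0.5283, 0.085, 0.0411]
tcp_rot: [0.997, 0.083, -0.0, 0.0]
contact_force: [0.1, -0.2, 0.5]
opening: 1.0
finger_force: 0.0
t 28.35 tilt -0.0 yaw 0.1667 [0.5283 0.085  0.0411]
time: 29.35
eef_pos: [0.49, 0.0784, 0.2459]
tcp_rot: [0.997, 0.083, 0.003, 0.001]
contact_force: [0.6, -0.3, 0.4]
opening: 0.996
finger_force: 0.0
bar 1088 ((0.5283554196357727, 0.08302296698093414), (0.043446172028779984, 0.02522091753780842), 10.330204010009766) 0.08010647563690346
cw 1795 ((0.46374866366386414, 0.0714595690369606), (0.03533519431948662, 0.08002277463674545), 9.63593578338623)
```

View pics/s4.png

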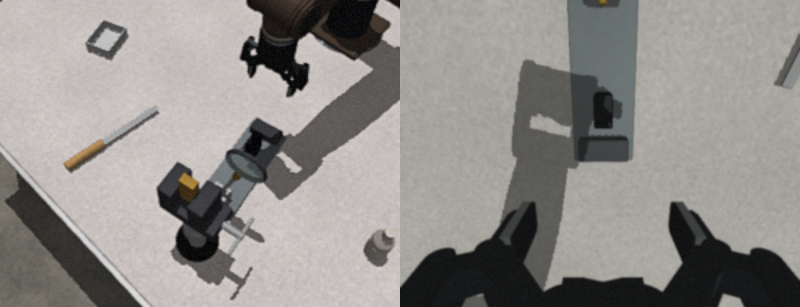

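The stand sits flat and released at (245,165), square in front of the vice. The stem is on its stop, the gripper is clear, and the tin, file and oil bottle look undisturbed.

```bash
python3 -c "
from plant import ctrl
print(ctrl.sign_off())"
```

```text
the job is handed in; nothing more can be done
None
```

The job is handed in (`sign_off` returned no verdict): I balanced the lens upright, carried it to the vice and held it there for over 5 s, then set the stand down flat and square in front of the part and let go; the stem rests on its stop and the arm is clear.

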